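# Sudden-load test of a hook

### The arm

A 7-joint arm with a two-finger parallel gripper is mounted at the origin on a cart in front of the work surface, level with it; the furniture and walls round the work are solid. World frame = base frame: x ahead of the robot, y to its left, z up, the work surface at z = 0. Lengths are in m, angles in rad, forces in N, time in s.
With the tool pointing down it reaches from about 0.4 to 0.875 m from the base axis. Payload 19.3 kg.
Tool frame: the origin (TCP) lies midway between the tips of the shut fingers; the grasp point (between the pads) lies 19 mm behind it (bot.pinch_z is the distance from the TCP to the grasp point, in m); z points along the fingers, y is the direction in which the jaws open and shut (so a half turn about z gives the same grasp; the last joint's range is limited). The gripper opens to 85 mm and grips with 20 to 120 N. Pads are 22 mm wide; open, the fingers measure 114 mm over their backs; the gripper's body (76 mm by 85 mm) begins 54 mm behind the grasp point. The pads swing forward as they close: fully open they stand 13 mm farther back than shut.
Start: joints at [-1.19, 0.521, -0.036, 1.599, 0.021, 1.021, -0.113], TCP at [0.272, 0.563, 0.231] pointing down, gripper open.
Joint ranges: [-2.91, 2.91], [-0.3, 2.13], [-1.5, 1.42], [0.17, 2.43], [-1.26, 4.41], [0.16, 1.93], [-2.52, 2.52]. Speed limits (rad/s): [1.89, 1.89, 2.39, 2.39, 3.01, 3.01, 3.01].

### API

Orientations are given as [roll, pitch, yaw] about the fixed x, y, z axes, in that order (R = Rz(yaw) Ry(pitch) Rx(roll)).
In Python, from workcell import bot gives the robot as it stands. The module is installed in compiled form; this text tells all that it offers.
- The arm moves only by the tool move_arm, never from a script. Its argument "moves" is text: rows parted by semicolons, each of 4 numbers parted by spaces: the shift along the tool's x, y, z in mm, then the turn about the tool's z in rad. In form: dx dy dz yaw; .... A call has exactly 10 rows; each row is the pose to reach, as a shift and turn from the pose commanded when the call began, along the tool's axes at that moment; what a row does not reach only later rows make up. A row lasts 1/12 s, in which the tool goes at most 41.7 mm and 7.16 degrees, less where a joint would pass 70% of its speed; a pose out of reach is approached as far as the arm can. A call with a gripper value outside its range is refused whole. "grip" is the opening, from 0 (shut) to 1 (fully open), set as the call begins (left out, the last holds). The fingers move at their own pace and stop on an object; "grip_force" is the grip in N (left out, the last holds). Time passes only in rows, so rows that repeat a pose let the fingers close, or fill a call up. It gives the time, the measured TCP pose, the force and the opening at its end, in the units of the state.
- bot.observe(): the state, without advancing time (a new reading comes with each control period).
- bot.grab_frame(name): name is "scene" or "side" or "wrist"; returns a dict with "frame" (480x640x3 uint8, red, green, blue), "z_map" (480x640 float32, m along the optical axis (not along the pixel's ray), 0 where there is no reading), "K" (3x3 intrinsics, pixels), "eye" and "attitude" of the camera in the world. Camera axes: x right, y up, looking along -z (the intrinsics and any distortion apply to the point x, -y, -z); pixel columns grow to the right and rows downward; lengths in m; the calibration is good to about 2 mm. The wrist camera is an equidistant fisheye: a pixel r from the principal point sees the ray r / f radians off the axis. A picture is of the moment at which its call begins.
- bot.job_done(): hands the job in, once; it reports no verdict.
Trained networks look in a picture, given as the dict that the camera call returned (one of the last four; its "shot" number tells which), for a name from the list of things; names that differ only in an ending like _2 or _b are one class to them, and where a whole thing is asked for, a point or a joint stands for the part that bears it (a point fixed in the world has none). Each returns a list of dicts, best first, with "conf" (0 to 1); they miss things now and then, are a little off and sometimes report something else, mostly with a low value. They report only what shows in the picture. A call takes as long as a camera call. They do not tell look-alikes from the thing itself.
- bot.search_frame(picture, label): "at" ([column, row] in pixels, amid what is visible of it).
- bot.pinpoint(picture, label): "at" ([column, row] in pixels: a listed point, or the origin of a listed thing).
The state is a dict: "clock": time; "qpos": joint angles; "qd": joint speeds; "joint_efforts": joint torques, N m; "position": TCP position; "tool_rot": TCP orientation; "force": force on the tool from outside, world axes, zero at the start; "moment": the same for the moment, N m; "grip_width": finger opening in m.
Only numpy, scipy, OpenCV 4.12 (cv2) and the standard library are available. Lean on these libraries where they do the work, as an engineer would, in place of code of your own. Each camera call takes 0.05 s, during which the arm holds its last target. There are 200 camera calls.

### The job

Run the sudden-load test on the hook rig. Draw the sprung support plate toward the front by its black-topped peg until the catch holds it, and let go; then, without lifting the basket, slide it back across the deck onto the plate, up against the back plate so that its handle is over the hook, and let go. Finally press the red catch pad so that the support plate shoots back and leaves the basket hanging still by its handle on the hook; leave the loose things on the table alone.

Things in the scene. Friction and masses are not known exactly. Their poses are not given: they have to be found in the camera images.
- rig: Plywood test rig fixed to the table, 295 mm long. Origin on the table, straight under the middle of the hook's seat; x points from its front (robot side) to its back, the way the basket is slid, y left, z up. Fixed deck: x -170 to -38, y +-66, top z 50 mm. Behind it a gap to x +31, 38 mm deep unless the support plate is drawn into it, then the back plate.
- hook: Steel hook of 8 mm round bar sticking out of the back plate toward the robot; same origin and axes as the rig. Its level seat (top z 104 mm) runs from the back plate to x -16 mm, then turns up into a tip at x -23 mm, top at z 119 mm.
- saddle (a point): Middle of the top of the hook's seat: x 0, y 0, z 104 mm in the rig's frame.
- plate (a joint): Position of the aluminium support plate (74 deep, 84 wide, top at z 48.5 mm, 1.5 below the deck), in m: 0 = home, at the back; grows as drawn to the front (rig's -x). Spring pull 4 N at home, 8 N at the front. The catch snaps in just past 0.080; drawn to the front stop at 0.088 and let go, the plate stays at 0.080, filling the gap. Passing the catch takes up to 15 N.
- peg (a point): Top of the upright peg on the plate's side wing: steel, 12 mm thick, with an 18 mm wide, 8 mm high black head; this point is at z 98.5 mm, the wing's top at z 48.5 mm (wing 20 mm wide along x). In the rig's frame y -105 mm; x +54 mm at home, -26 mm when caught. It moves with the plate; free space in front of and behind it.
- catch (a joint): Travel of the spring catch, in m: 0 = up, 0.012 = pressed fully down. It springs up by itself; pressing it fully down takes about 4 N at first and up to 10 N; it frees the plate somewhere from 0.006 to 0.010.
- pad (a point): Middle of the top of the red round catch pad, 28 mm across, at x -118, y -87, z 50 mm in the rig's frame when up; pressed straight down.
- basket: Small green open basket with three steel weights, 60 (its x) x 90 (y) x 40 mm high, 0.35 kg; origin at the centre of its underside. Rigid bow handle of 8 mm bar across its y over the middle: legs at y +-43, top bar z 75 to 83 mm. Starts on the deck, x roughly along the rig's x. Against the back plate its handle is over the hook's seat; unsupported it drops 20 mm onto it.
- handle (a point): Middle of the underside of the basket's handle bar (x 0, y 0, z 75 mm in the basket's frame).
- marker: White marker with black cap, 134 mm long, lying on the table; to be left alone.
- green_box: Small green cardboard box, a 62 mm cube, standing on the table; to be left alone.
- tape_measure: Yellow tape measure, 68 x 85 x 34 mm; to be left alone.
- masking_tape: Roll of masking tape lying flat, 105 mm across, 24 mm high; to be left alone.
- screw_jar: White jar with red lid, 64 mm across, 82 mm high; to be left alone.
- back_face (a point): Middle of the front face of the upright back plate: x 31, y 0, z 93 mm in the rig's frame. Back plate: y -61 to +89, z 58 to 128 mm. In front of it two smooth aluminium side guides (z 54 to 65 mm) lead the basket in: inner faces at y +-48.5 mm from x +31 to -29, flaring out to y +-62 mm at x -66 mm.
Mind the look-alikes: they are no part of the job. Of the things that look like the basket, the largest one is meant.

How it is judged:
On the way, in this order (a step that is already met when the one before it is completed fails the run):
1. the support plate is drawn to the front and held there by the catch alone, the robot touching nothing (value of joint plate above 0.076 m and value of joint catch below 0.005 m and contact force between each of the arm, the fingers and anything else below 0.5 N), for 0.2 s.
2. the basket stands on the caught plate with its handle over the hook's seat, the robot touching nothing (value of joint plate above 0.076 m and x of handle in the frame of rig between -0.011 and 0.012 m and y of handle in the frame of rig between -0.032 and 0.032 m and z of handle in the frame of rig above 0.1175 m and angle between basket's own z axis and vertical below 0.1 rad and contact force between each of the arm, the fingers and anything else below 0.5 N), for 0.2 s.
3. the catch pad is pressed and the plate shoots back (value of joint catch above 0.002 m and value of joint plate below 0.07 m).
At the end, for the whole second after the job is handed in: The support plate is home (within 10 mm), the catch is up again (within 4 mm), and the basket hangs by its handle in the hook's seat (handle underside 99 to 109 mm above the table, resting on the hook with more than 1.5 N), within 0.2 rad of upright and at rest (under 30 mm/s and 0.5 rad/s) (value of joint plate below 0.01 m and value of joint catch below 0.004 m and contact force between basket and hook above 1.5 N and x of handle in the frame of rig between -0.018 and 0.02 m and y of handle in the frame of rig between -0.036 and 0.036 m and z of handle in the frame of rig between 0.099 and 0.109 m and angle between basket's own z axis and vertical below 0.2 rad and linear speed of basket below 0.03 m/s and angular speed of basket below 0.5 rad/s); the robot touches nothing.
It fails at once if the basket is lifted more than 20 mm off the deck (height (world z) of basket above 0.07 m).
It fails at once if the basket is tipped by more than 0.6 rad (angle between basket's own z axis and vertical above 0.6 rad).
It fails at once if a loose thing on the table is shifted by more than 30 mm (distance of any of marker, green_box, tape_measure, masking_tape, screw_jar from where it was at the start of the episode above 0.03 m).
It also fails if it takes over 50 s, if anything falls off the work surface, if the arm or the gripper's body presses on something with over 40 N, if the wrist force passes 120 N, or if a joint passes its speed limit or range.

## Working session

There is one attempt and no reset: what is moved stays moved. The work goes in short steps, Python scripts to look and compute and a tool call to move; the robot and the scene stay as the last step left them, time stands still between calls to the robot, and variables do not carry over. Pictures are saved under pics/ and viewed, about 8 in all and at most 12, crops included, and the job is handed in when it is done.

Besides the shell and the picture viewer there is one more tool, called by a JSON object that holds its "name" and its "arguments", one argument or row to a line. move_arm: Moves the arm, as the interface text tells. Its arguments: {"type":"object","properties":{"moves":{"type":"string"},"grip":{"type":"number"},"grip_force":{"type":"number"}},"required":["moves"]}

```bash
mkdir -p pics; cat > h.py <<'E'
import numpy as np, cv2
from workcell import bot
from scipy.spatial.transform import Rotation as R
def att(p):
    a=np.array(p["attitude"],float)
    if a.shape==(3,3): return a
    return (R.from_euler('xyz',a) if a.size==3 else R.from_quat(a)).as_matrix()
def world(p,uv,z=None):
    u,v=uv; K=np.array(p["K"]); A=att(p); e=np.array(p["eye"])
    d=np.array([(u-K[0,2])/K[0,0],-(v-K[1,2])/K[1,1],-1])
    if z is None:
        zz=p["z_map"][int(round(v)),int(round(u))]; return e+A@(d*zz)
    w=A@d; return e+w*(z-e[2])/w[2]
def save(p,n): cv2.imwrite(f"pics/{n}.png",p["frame"][:,:,::-1])
E
python3 - <<'E'
from h import *
for n in ["scene","side"]:
    p=bot.grab_frame(n); save(p,n)
    print(n,p["eye"],p["attitude"],np.array(p["K"]).tolist(),[k for k in p])
    for l in ["basket","peg","pad","saddle","handle","rig","back_face"]:
        for d in bot.pinpoint(p,l)[:3]:
            print(l,round(d["conf"],2),np.round(d["at"]),np.round(world(p,d["at"]),3))
print(bot.observe())
E
```

```text
scene [-0.07887239 -0.78030676  0.96540009] [ 0.80862804  0.00394606 -0.73148742] [[536.3399678981827, 0.0, 316.78896531796136], [0.0, 536.3399678981827, 237.25719036802732], [0.0, 0.0, 1.0]] ['frame', 'z_map', 'K', 'eye', 'attitude', 'shot']
basket 0.78 [262. 171.] [0.644 0.268 0.026]
peg 0.94 [326. 195.] [0.649 0.002 0.093]
pad 0.54 [274. 240.] [0.477 0.002 0.048]
pad 0.42 [281. 187.] [0.579 0.095 0.103]
saddle 0.81 [282. 189.] [0.626 0.156 0.037]
saddle 0.56 [248. 219.] [0.46  0.083 0.073]
handle 0.57 [261. 156.] [0.661 0.293 0.06 ]
rig 0.92 [286. 214.] [0.55  0.042 0.062]
back_face 0.61 [291. 182.] [0.613 0.096 0.102]
side [0.12669151 0.95826614 0.88799231] [ 0.97260262  0.0112191  -2.78091008] [[555.9473539965304, 0.0, 314.33442136664553], [0.0, 555.9473539965304, 239.93286178659562], [0.0, 0.0, 1.0]] ['frame', 'z_map', 'K', 'eye', 'attitude', 'shot']
basket 0.69 [190. 372.] [0.649 0.317 0.032]
basket 0.67 [284. 395.] [0.448 0.301 0.025]
handle 0.61 [283. 374.] [0.304 0.597 0.445]
handle 0.57 [187. 349.] [0.691 0.262 0.029]
rig 0.65 [261. 322.] [0.586 0.114 0.013]
back_face 0.71 [249. 290.] [0.331 0.602 0.555]
{'clock': 0.8, 'qpos': array([-1.19017242,  0.52136078, -0.0363227 ,  1.59950373,  0.02118691,
        1.02110153, -0.11276468]), 'qd': array([-0.00098849,  0.00052459,  0.00089438, -0.00029971, -0.00160223,
        0.00039689, -0.00070388]), 'joint_efforts': array([-1.67548515e-03, -9.26789260e+01,  1.97649568e+00, -3.70247412e+01,
        1.79138366e-02,  1.80362043e-03,  2.06210004e-06]), 'position': array([0.27232034, 0.56254452, 0.23131364]), 'tool_rot': array([ 3.14158347e+00, -2.35997629e-05,  2.69077406e+00]), 'force': array([ 0.09282287,  0.37229018, -0.19354291]), 'moment': array([ 0.01274986, -0.05869726,  0.00115714]), 'grip_width': 0.08514540378959962}
```

```bash
python3 - <<'E'
import cv2
a=cv2.imread("pics/scene.png");a=cv2.resize(a[110:310,150:420],None,fx=2.9,fy=2.9,interpolation=cv2.INTER_CUBIC);cv2.imwrite("pics/scene_c.png",a)
E
```

```text
(no output)
```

View pics/scene_c.png

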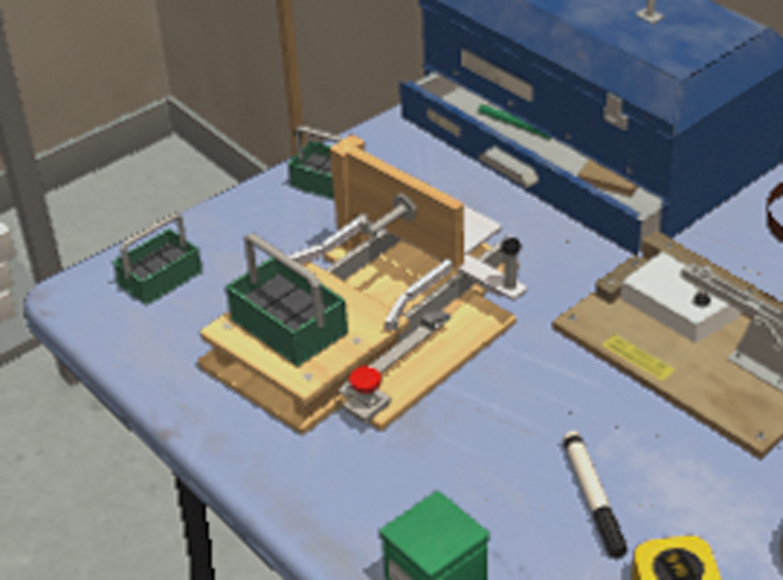

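View pics/side.png

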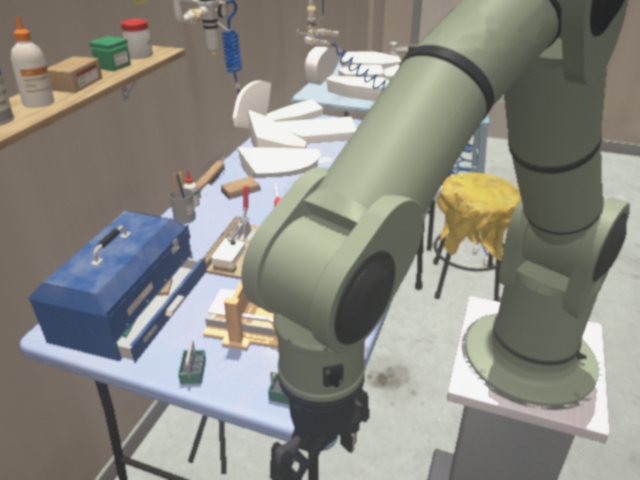

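The scene crop shows three green baskets: on the deck (full-frame 249,215), on the table at left (205,202) and behind the rig (258,167). The one on the deck is the largest and is the one meant. The peg is at (326,195), the red pad at (276,240), and the marker, box and tape are in front. The side view is mostly blocked by the arm.

```bash
python3 - <<'E'
from h import *
p=bot.grab_frame("scene")
K=np.array(p["K"]);A=att(p);e=np.array(p["eye"]);Z=p["z_map"]
v,u=np.mgrid[0:480,0:640]
P=np.stack([(u-K[0,2])/K[0,0],-(v-K[1,2])/K[1,1],-np.ones_like(Z)],-1)*Z[...,None]@A.T+e
hsv=cv2.cvtColor(p["frame"],cv2.COLOR_RGB2HSV).astype(int)
f=p["frame"].astype(int)
red=(f[...,0]>150)&(f[...,1]<60)&(u>255)&(u<300)&(v>215)&(v<260)&(Z>0)
pu,pv=u[red].mean(),v[red].mean(); print("pad px",pu,pv,red.sum())
pad=world(p,(pu,pv),.05);print("pad",pad,np.median(P[red],0))
d=bot.pinpoint(p,"peg")[0]["at"]; peg=world(p,d,.0985); print("peg",d,peg)
a=np.array([54,-105])-np.array([-118,-87]); w=(peg-pad)[:2]
yaw=np.arctan2(w[1],w[0])-np.arctan2(a[1],a[0]); print("len",np.linalg.norm(w),"yaw",yaw)
c,s=np.cos(yaw),np.sin(yaw);Rm=np.array([[c,-s],[s,c]])
o=(peg[:2]+pad[:2])/2-Rm@np.array([-.032,-.096]); print("origin",o)
q=(P[...,:2]-o)@Rm  # rig frame
z=P[...,2];ok=(Z>0)&(np.abs(q[...,0])<.25)&(np.abs(q[...,1])<.2)
def st(n,m): 
    if m.sum(): print(n,m.sum(),"x",np.percentile(q[...,0][m],[2,50,98]).round(4),"y",np.percentile(q[...,1][m],[2,50,98]).round(4),"z",np.median(z[m]).round(4))
st("deck",ok&(np.abs(z-.05)<.004)&(q[...,0]<-.03)&(np.abs(q[...,1])<.08)&(hsv[...,1]>60))
m=ok&(z>.07)&(z<.12)&(np.abs(q[...,0]-.031)<.012)&(np.abs(q[...,1])<.1);st("back",m)
if m.sum()>20: print("back slope",np.polyfit(q[...,1][m],q[...,0][m],1))
m=ok&(z>.118)&(z<.14)&(q[...,0]<-.04)&(q[...,0]>-.2);st("handle",m)
if m.sum()>5: print("handle fit",np.polyfit(q[...,1][m],q[...,0][m],1))
m=ok&(z>.086)&(z<.094)&(q[...,0]<-.04)&(hsv[...,0]>50)&(hsv[...,0]<90)&(hsv[...,1]>80);st("rim",m)
if m.sum()>10: print(cv2.minAreaRect((q[m]*1000).astype(np.float32)))
E
```

```text
pad px 275.171875 239.75 64
pad [ 0.47713161 -0.00214032  0.05      ] [ 0.4788469  -0.00119949  0.0485313 ]Traceback (most recent call last):
  File "<stdin>", line 11, in <module>
IndexError: list index out of range
```

```bash
cat > m.py <<'E'
from h import *
p=bot.grab_frame("scene")
K=np.array(p["K"]);A=att(p);e=np.array(p["eye"]);Z=p["z_map"]
v,u=np.mgrid[0:480,0:640]
P=np.stack([(u-K[0,2])/K[0,0],-(v-K[1,2])/K[1,1],-np.ones_like(Z)],-1)*Z[...,None]@A.T+e
f=p["frame"].astype(int); hsv=cv2.cvtColor(p["frame"],cv2.COLOR_RGB2HSV).astype(int)
red=(f[...,0]>150)&(f[...,1]<60)&(u>255)&(u<300)&(v>215)&(v<260)&(Z>0)
pad=world(p,(u[red].mean(),v[red].mean()),.05)
blk=(f.max(-1)<60)&(abs(u-326)<8)&(abs(v-195)<9)
bu,bv=u[blk].mean(),v[blk].mean(); print("peg px",bu,bv,blk.sum(),v[blk].min(),v[blk].max(),u[blk].min(),u[blk].max())
peg=world(p,(bu,bv),.0945); print("pad",pad,"peg",peg)
a=np.array([54,-105])-np.array([-118,-87]); w=(peg-pad)[:2]
yaw=np.arctan2(w[1],w[0])-np.arctan2(a[1],a[0]); print("len",np.linalg.norm(w),"yaw",yaw)
c,s=np.cos(yaw),np.sin(yaw);Rm=np.array([[c,-s],[s,c]])
o=(peg[:2]+pad[:2])/2-Rm@np.array([-.032,-.096]); print("origin",o)
q=(P[...,:2]-o)@Rm
z=P[...,2];ok=(Z>0)&(np.abs(q[...,0])<.25)&(np.abs(q[...,1])<.2)
def st(n,m): 
    if m.sum(): print(n,m.sum(),"x",np.percentile(q[...,0][m],[2,50,98]).round(4),"y",np.percentile(q[...,1][m],[2,50,98]).round(4),"z",np.median(z[m]).round(4))
st("deck",ok&(np.abs(z-.05)<.004)&(q[...,0]<-.03)&(np.abs(q[...,1])<.08)&(hsv[...,1]>60))
m=ok&(z>.07)&(z<.12)&(np.abs(q[...,0]-.031)<.012)&(np.abs(q[...,1])<.1);st("back",m)
if m.sum()>20: print("back slope",np.polyfit(q[...,1][m],q[...,0][m],1))
m=ok&(z>.118)&(z<.14)&(q[...,0]<-.04)&(q[...,0]>-.2);st("handle",m)
if m.sum()>5: print("handle fit",np.polyfit(q[...,1][m],q[...,0][m],1))
m=ok&(z>.086)&(z<.094)&(q[...,0]<-.04)&(hsv[...,0]>50)&(hsv[...,0]<90)&(hsv[...,1]>80);st("rim",m)
if m.sum()>10: print(cv2.minAreaRect((q[m]*1000).astype(np.float32)))
E
python3 m.py
```

```text
peg px 325.6551724137931 194.72413793103448 29 192 197 323 328
pad [ 0.47714023 -0.00224011  0.05      ] peg [0.6503671 0.0032321 0.0945   ]
len 0.17331328498309528 yaw 0.13585095572820266
origin [0.58245721 0.09994536]
deck 877 x [-0.1685 -0.13   -0.0399] y [-0.0661 -0.0314  0.0589] z 0.0488
back 653 x [0.0246 0.0321 0.0396] y [-0.0597  0.0058  0.0858] z 0.0966
back slope [-0.02755115  0.03223746]
handle 107 x [-0.1203 -0.1159 -0.1107] y [-0.0367  0.0028  0.0502] z 0.1295
handle fit [ 0.0438278  -0.11601733]
rim 82 x [-0.1465 -0.1349 -0.0865] y [-0.0384 -0.0076  0.0532] z 0.0877
((-115.65802764892578, 7.715839385986328), (92.20297241210938, 60.868812561035156), 88.14623260498047)
```

The rig fits well: peg–pad distance is 173.3 mm against 172.9, the deck and back plate land within 2 mm, and the basket is at rig (-116, 7). Next I check the free space behind the peg and compute the approach.

```bash
cat >> h.py <<'E'
RY=0.15; RO=np.array([0.581,0.100])
def rig2w(x,y): 
    c,s=np.cos(RY),np.sin(RY); return RO+np.array([c*x-s*y,s*x+c*y])/1000
def w2rig(P): 
    c,s=np.cos(RY),np.sin(RY); return (np.asarray(P)[...,:2]-RO)@np.array([[c,-s],[s,c]])*1000
def go(x,y,z,yaw=RY-np.pi):
    s=bot.observe(); T=R.from_euler('xyz',s["tool_rot"]).as_matrix()
    d=np.r_[rig2w(x,y),z/1000]-s["position"]
    dy=(yaw-s["tool_rot"][2]+np.pi)%(2*np.pi)-np.pi
    print("move",(T.T@d*1000).round(1),"turn",round(-dy,3)); 
def where():
    s=bot.observe(); print("t",s["clock"],"rig",w2rig(s["position"]).round(1),"z",round(s["position"][2]*1000,1),"yaw",(s["tool_rot"][2]-RY+np.pi).round(3),"F",s["force"].round(1),"g",s["grip_width"].round(4))
E
cat >> m.py <<'E'
print("---")
q=w2rig(P);m=(Z>0)&(q[...,0]>65)&(q[...,0]<180)&(q[...,1]<-55)&(q[...,1]>-160)&(z>.03)
for a in range(60,180,15):
    k=m&(q[...,0]>=a)&(q[...,0]<a+15)
    if k.sum(): print(a,k.sum(),"zmax",z[k].max().round(3),"y",q[...,1][k].min().round(0),q[...,1][k].max().round(0))
m=(Z>0)&(np.abs(q[...,0])<60)&(abs(q[...,1])<100)
mm=(z>.07)&(z<.12)&m&(np.abs(q[...,0]-31)<10)&(abs(q[...,1])<80);print("back",np.polyfit(q[...,1][mm],q[...,0][mm],1))
go(82,-105,231)
E
python3 m.py | sed -n '/---/,$p'
```

```text
---
60 5 zmax 0.094 y -112.0 -73.0
back [-3.77591892e-03  3.34874478e+01]
move [-6.064e+02 -3.221e+02  3.000e-01] turn -0.601
```

{"name": "move_arm", "arguments": {
  "moves": "-30 -16 0 -0.06; -64 -34 0 -0.12; -98 -52 0 -0.18; -132 -70 0 -0.24; -166 -88 0 -0.30; -200 -106 0 -0.36; -234 -124 0 -0.42; -268 -142 0 -0.48; -302 -160 0 -0.54; -336 -178 0 -0.60",
  "grip": 0
}}

```text
clock: 1.83
position: [0.4981, 0.2542, 0.2315]
tool_rot: [3.141, 0.0, -2.989]
force: [1.2, 0.9, 0.2]
grip_width: 0.0001
```

```bash
python3 -c "
from h import *
where(); go(82,-105,231)"
```

```text
Traceback (most recent call last):
  File "h.py", line 26, in where
    s=bot.observe(); print("t",s["clock"],"rig",w2rig(s["position"]).round(1),"z",round(s["position"][2]*1000,1),"yaw",(s["tool_rot"][2]-RY+np.pi).round(3),"F",s["force"].round(1),"g",s["grip_width"].round(4))
                                                                                                                                                                                        ^^^^^^^^^^^^^^^^^^^^^
AttributeError: 'float' object has no attribute 'round'
```

{"name": "move_arm", "arguments": {
  "moves": "-14 -27 0 0; -28 -54 0 0; -42 -81 0 0; -56 -108 0 0; -70 -135 0 0; -85 -162 0 0; -99 -189 0 0; -113 -216 0 0; -127 -243 0 0; -141 -270 0 0"
}}

```text
clock: 2.67
position: [0.6774, 0.0085, 0.2314]
tool_rot: [-3.142, 0.0, -2.992]
force: [0.9, -1.0, -0.9]
grip_width: -0.0002
```

```bash
sed -i 's/s\["grip_width"\].round(4)/round(s["grip_width"],4)/' h.py; python3 - <<'E'
from h import *
where(); go(82,-105,231)
p=bot.grab_frame("wrist");save(p,"w1"); print(p["K"],p["eye"],p["attitude"])
for l in ["peg","pad"]:
  for d in bot.pinpoint(p,l)[:2]:
    K=np.array(p["K"]); x,y=np.array(d["at"])-K[:2,2]; r=np.hypot(x,y); t=r/K[0,0]
    D=att(p)@np.array([np.sin(t)*x/r,-np.sin(t)*y/r,-np.cos(t)]); e=np.array(p["eye"])
    zt={"peg":.0985,"pad":.05}[l]; W=e+D*(zt-e[2])/D[2]; print(l,d,W,w2rig(W))
E
```

```text
t 2.6667 rig [  81.7 -104.9] z 231.4 yaw -0.001 F [ 0.9 -1.  -0.9] g -0.0002
move [-0.3 -0.1  0.4] turn -0.001
[[371.64829954   0.         316.97679373]
 [  0.         371.64829954 247.11381616]
 [  0.           0.           1.        ]] [ 0.59500349 -0.00243605  0.37308499] [-3.27634823e-01  7.34825889e-04  1.72093156e+00]
peg {'at': [316.2, 202.3], 'conf': 0.73} [0.65215282 0.00541338 0.0985    ] [  56.21900001 -104.15745975]
peg {'at': [53.8, 58.9], 'conf': 0.73} [ 0.55185699 -0.23863002  0.0985    ] [ -79.42000476 -330.47249523]
```

View pics/w1.png

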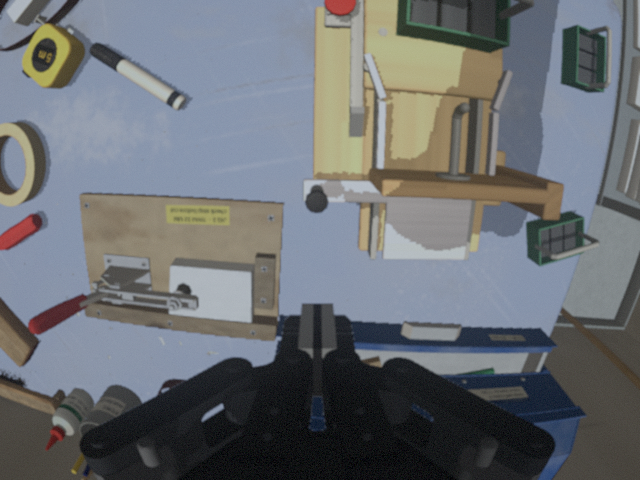

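The wrist view shows the peg at (316,202) with the shut fingertips behind it at (317,305). The space between them is free. I go down behind the peg.

{"name": "move_arm", "arguments": {
  "moves": "0 0 20 0; 0 0 40 0; 0 0 60 0; 0 0 80 0; 0 0 100 0; 0 0 120 0; 0 0 138 0; 0 0 152 0; 0 0 161 0; 0 0 161 0"
}}

```text
clock: 3.65
position: [0.6758, 0.0104, 0.0686]
tool_rot: [3.141, -0.002, -2.992]
force: [-0.1, 0.0, 0.9]
grip_width: -0.0001
```

{"name": "move_arm", "arguments": {
  "moves": "8 0 0 0; 18 0 0 0; 30 0 0 0; 42 0 0 0; 54 0 0 0; 66 0 0 0; 76 0 0 0; 84 0 0 0; 90 0 0 0; 94 0 0 0"
}}

```text
clock: 4.48
position: [0.585, -0.0031, 0.0723]
tool_rot: [3.141, 0.005, -2.992]
force: [7.6, 4.9, -0.6]
grip_width: -0.0
```

```bash
python3 -c "
from h import *
where()"
```

```text
t 4.4833 rig [ -11.5 -102.6] z 72.3 yaw -0.0 F [ 7.6  4.9 -0.6] g -0.0
```

{"name": "move_arm", "arguments": {
  "moves": "1 -1 0 0; 2 -1 0 0; 3 -1 0 0; 4 -1 0 0; 5 -1 0 0; 6 -1 0 0; 6 -1 0 0; 6 -1 0 0; 6 -1 0 0; 6 -1 0 0"
}}

```text
clock: 5.32
position: [0.5841, -0.0037, 0.073]
tool_rot: [3.141, 0.014, -2.991]
force: [31.9, 9.2, -15.8]
grip_width: 0.0001
```

```bash
python3 -c "
from h import *
where();p=bot.grab_frame('wrist');save(p,'w2')"
```

```text
t 5.3167 rig [ -12.4 -103. ] z 73.0 yaw 0.001 F [ 31.9   9.2 -15.8] g 0.0001
```

View pics/w2.png

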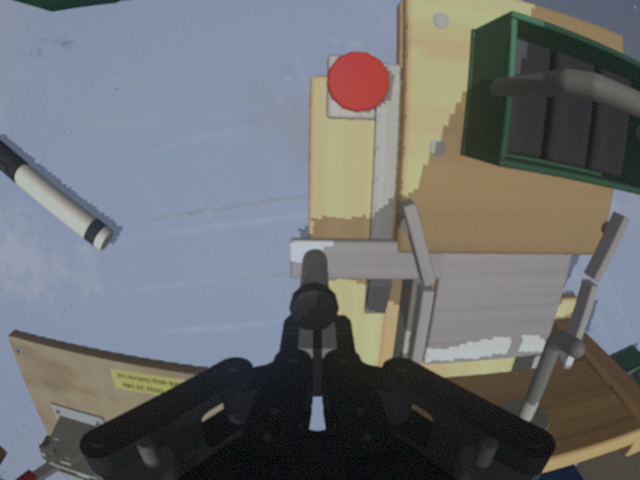

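The wrist view shows the plate filling the gap, with the peg at (313,300) against the fingers. The 32 N force with no further movement means it is at the front stop. I back off.

{"name": "move_arm", "arguments": {
  "moves": "-3 0 0 0; -6 0 0 0; -9 0 0 0; -12 0 0 0; -15 0 0 0; -18 0 0 0; -24 0 0 0; -30 0 0 0; -30 0 0 0; -30 0 0 0"
}}

```text
clock: 6.2
position: [0.6078, -0.0016, 0.0703]
tool_rot: [-3.142, -0.0, -2.993]
force: [0.5, 0.0, 0.0]
grip_width: -0.0002
```

```bash
python3 - <<'E'
from h import *
where();p=bot.grab_frame('wrist');save(p,'w3')
for d in bot.pinpoint(p,"peg")[:2]:
    K=np.array(p["K"]); x,y=np.array(d["at"])-K[:2,2]; r=np.hypot(x,y); t=r/K[0,0]
    D=att(p)@np.array([np.sin(t)*x/r,-np.sin(t)*y/r,-np.cos(t)]); e=np.array(p["eye"])
    W=e+D*(.0985-e[2])/D[2]; print(d,w2rig(W))
E
```

```text
t 6.2 rig [  11.3 -104.4] z 70.3 yaw -0.001 F [0.5 0.  0. ] g -0.0002
{'at': [315.8, 276.6], 'conf': 0.83} [ -22.93096551 -103.3757478 ]
```

The catch holds: the peg reads x -23, expected -26 when caught, with no force on the tool. Now I go round to the front of the basket.

{"name": "move_arm", "arguments": {
  "moves": "0 0 -20 0; 0 0 -50 0; 0 0 -80 0; 0 0 -110 0; 15 8 -130 0; 45 26 -130 0; 75 44 -130 0; 105 62 -130 0; 135 80 -130 0; 155 94 -130 0",
  "grip": 0.6
}}

```text
clock: 7.13
position: [0.4374, 0.0687, 0.2003]
tool_rot: [-3.141, -0.001, -2.992]
force: [2.2, 1.1, 2.0]
grip_width: 0.051
```

```bash
python3 - <<'E'
from h import *
where();go(-168,4,200)
E
sed '/---/,$d' m.py > m2.py; cat >> m2.py <<'E'
q=w2rig(P)
m=(Z>0)&(z>.118)&(z<.14)&(q[...,0]<-90)&(q[...,0]>-140)&(abs(q[...,1])<60)
print(m.sum(),q[m].mean(0),np.polyfit(q[m][:,1],q[m][:,0],1) if m.sum()>5 else 0)
E
sed -i 's/^blk/#&/;s/^bu,/#&/;s/^peg=/peg=np.array([.65,.003,.09])#/' m2.py; python3 m2.py | tail -3
```

```text
t 7.1333 rig [-146.6   -9.4] z 200.3 yaw -0.0 F [2.2 1.1 2. ] g 0.051
move [21.4 13.4  0.3] turn -0.0
rim 76 x [-0.1471 -0.1346 -0.0871] y [-0.0375 -0.0127  0.0531] z 0.0877
((-115.91925048828125, 6.800136566162109), (93.33839416503906, 60.37734603881836), 87.0580062866211)
105 [-114.27063303    4.96169064] [ 5.67006812e-02 -1.14551964e+02]
```

{"name": "move_arm", "arguments": {
  "moves": "11 7 0 0; 22 14 0 0; 22 14 15 0; 22 14 40 0; 22 14 65 0; 22 14 90 0; 22 14 110 0; 22 14 125 0; 22 14 130 0; 22 14 130 0"
}}

```text
clock: 8.02
position: [0.4159, 0.0788, 0.0695]
tool_rot: [-3.141, -0.002, -2.993]
force: [-0.8, 0.0, 0.1]
grip_width: 0.0511
```

```bash
python3 - <<'E'
from h import *
where();p=bot.grab_frame('wrist');save(p,'w4')
E
```

```text
t 8.0167 rig [-166.4    3.8] z 69.5 yaw -0.001 F [-0.8  0.   0.1] g 0.0511
```

View pics/w4.png

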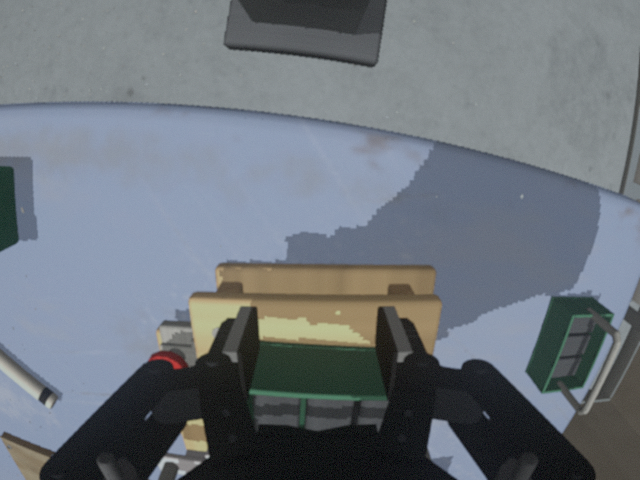

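The wrist view shows both fingertips (240,330 and 395,330) just in front of the basket's front wall (320,365). I start pushing.

{"name": "move_arm", "arguments": {
  "moves": "-6 0 0 0; -12 0 0 0; -19 0 0 0; -27 0 0 0; -36 0 0 0; -45 0 0 0; -54 0 0 0; -62 0 0 0; -68 0 0 0; -72 0 0 0"
}}

```text
clock: 8.9
position: [0.4886, 0.0897, 0.0701]
tool_rot: [-3.142, -0.0, -2.993]
force: [-2.9, -2.0, 1.0]
grip_width: 0.0511
```

```bash
cat > m3.py <<'E'
from h import *
p=bot.grab_frame("scene")
K=np.array(p["K"]);A=att(p);e=np.array(p["eye"]);Z=p["z_map"]
v,u=np.mgrid[0:480,0:640]
P=np.stack([(u-K[0,2])/K[0,0],-(v-K[1,2])/K[1,1],-np.ones_like(Z)],-1)*Z[...,None]@A.T+e
hsv=cv2.cvtColor(p["frame"],cv2.COLOR_RGB2HSV).astype(int);z=P[...,2];q=w2rig(P)
where()
m=(Z>0)&(z>.04)&(z<.096)&(q[...,0]<40)&(abs(q[...,1])<70)&(hsv[...,0]>50)&(hsv[...,0]<90)&(hsv[...,1]>80)
print("green",m.sum(),np.percentile(q[m],[2,50,98],axis=0).round(1) if m.sum() else "")
E
python3 m3.py
```

```text
t 8.95 rig [-92.3   3.7] z 70.2 yaw -0.001 F [-0.8 -0.2  0. ] g 0.0514
green 333 [[-85.4 -41.5]
 [-70.6 -36.7]
 [-24.5  48.3]]
```

{"name": "move_arm", "arguments": {
  "moves": "-6 0 0 0; -12 0 0 0; -18 0 0 0; -24 0 0 0; -30 0 0 0; -35 0 0 0; -40 0 0 0; -44 0 0 0; -47 0 0 0; -49 0 0 0"
}}

```text
clock: 9.78
position: [0.5366, 0.097, 0.0703]
tool_rot: [-3.142, -0.0, -2.992]
force: [-1.4, -0.7, -1.9]
grip_width: 0.0511
```

```bash
python3 m3.py
```

```text
t 9.8333 rig [-44.2   3.7] z 70.3 yaw -0.001 F [-0.   0.4 -0.6] g 0.051
green 319 [[-37.1 -42.5]
 [-29.3 -33.6]
 [ 24.1  47.7]]
```

{"name": "move_arm", "arguments": {
  "moves": "-1 0 0 0; -2 0 0 0; -3 0 0 0; -4 0 0 0; -5 0 0 0; -6 0 0 0; -7 0 0 0; -7 0 0 0; -7 0 0 0; -7 0 0 0"
}}

```text
clock: 10.67
position: [0.5423, 0.0978, 0.0702]
tool_rot: [-3.141, -0.002, -2.992]
force: [-7.3, -0.4, 4.3]
grip_width: 0.0514
```

```bash
python3 m3.py
```

```text
t 10.7167 rig [-38.6   3.7] z 70.2 yaw -0.001 F [-6.2 -0.8  4.2] g 0.0514
green 302 [[-31.5 -42.1]
 [-24.5 -33. ]
 [ 29.7  47.5]]
```

There is a steady 7 N and the basket spans x -30 to 30, so it is against the back plate. I back off and rise.

{"name": "move_arm", "arguments": {
  "moves": "3 0 0 0; 6 0 0 0; 10 0 0 0; 20 0 0 0; 35 0 0 0; 50 0 0 0; 70 0 -10 0; 85 -15 -40 0; 85 -40 -60 0; 85 -65 -70 0"
}}

```text
clock: 11.55
position: [0.4689, 0.0209, 0.1427]
tool_rot: [3.142, 0.003, -2.991]
force: [2.1, -0.8, 0.8]
grip_width: 0.0513
```

```bash
cat >> m3.py <<'E'
m=(Z>0)&(z>.118)&(z<.145)&(abs(q[...,0])<16)&(abs(q[...,1])<60)
print("handle",m.sum(),q[m].mean(0),np.median(z[m]),np.polyfit(q[m][:,1],q[m][:,0],1))
f=p["frame"].astype(int);red=(f[...,0]>150)&(f[...,1]<60)&(u>255)&(u<300)&(v>215)&(v<260)&(Z>0)
if red.sum(): print("pad",red.sum(),w2rig(world(p,(u[red].mean(),v[red].mean()),.05)))
cv2.imwrite("pics/s5.png",cv2.resize(p["frame"][130:280,200:400,::-1],None,fx=4,fy=4,interpolation=cv2.INTER_CUBIC))
go(-118,-87,90)
E
python3 m3.py
```

```text
t 11.6 rig [-122.2  -66.8] z 143.6 yaw -0.004 F [ 0.9 -9.3  2.6] g 0.0509
green 275 [[-31.5 -42.5]
 [-17.3 -37. ]
 [ 29.7  42. ]]
handle 54 [ -0.21116717 -17.32292911] 0.1278573773163531 [0.01504629 0.04947866]
pad 64 [-117.77885247  -85.61256653]
move [ -4.  -20.   53.6] turn -0.004
```

View pics/s5.png

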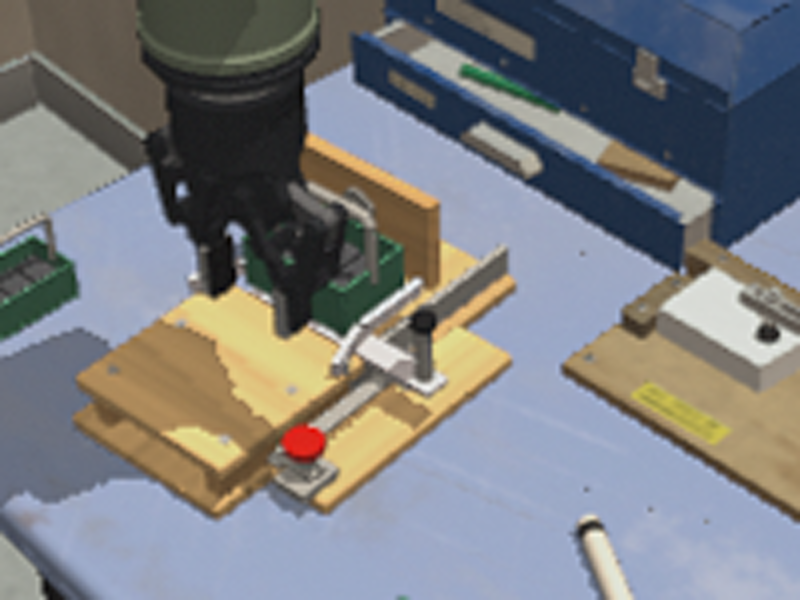

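The crop shows the basket (330,270) against the back plate, the plate caught (peg at 425,320), and the gripper clear. The handle is at x ≈ 0. Now the pad.

{"name": "move_arm", "arguments": {
  "moves": "-2 -8 5 0; -4 -16 15 0; -4 -22 30 0; -4 -22 45 0; -4 -22 60 0; -4 -22 70 0; -4 -22 76 0; -4 -22 78 0; -4 -22 78 0; -4 -22 78 0",
  "grip": 0
}}

```text
clock: 12.43
position: [0.4762, 0.0001, 0.0625]
tool_rot: [-3.142, 0.0, -2.992]
force: [-0.8, 0.3, 0.7]
grip_width: 0.0
```

```bash
python3 -c "
from h import *
where()"
```

```text
t 12.4333 rig [-118.5  -83.1] z 62.5 yaw -0.001 F [-0.8  0.3  0.7] g 0.0
```

{"name": "move_arm", "arguments": {
  "moves": "0 -3 0 0; 0 -5 4 0; 0 -5 9 0; 0 -5 13 0; 0 -5 17 0; 0 -5 20 0; 0 -5 23 0; 0 -5 25 0; 0 -5 25 0; 0 -5 25 0"
}}

```text
clock: 13.27
position: [0.4766, -0.0052, 0.0376]
tool_rot: [-3.141, -0.0, -2.993]
force: [-4.5, -1.6, 18.7]
grip_width: 0.0
```

```bash
python3 m3.py
```

```text
t 13.3167 rig [-118.9  -88.4] z 37.6 yaw -0.001 F [-4.7 -1.1 19.2] g -0.0
green 31 [[-22.6 -45.4]
 [ 20.9 -32.7]
 [ 23.1  -7.5]]m3.py:11: RuntimeWarning: Mean of empty slice.
  print("handle",m.sum(),q[m].mean(0),np.median(z[m]),np.polyfit(q[m][:,1],q[m][:,0],1))
  ret = um.true_divide(
  return _methods._mean(a, axis=axis, dtype=dtype,
  ret = ret.dtype.type(ret / rcount)
Traceback (most recent call last):
  File "m3.py", line 11, in <module>
    print("handle",m.sum(),q[m].mean(0),np.median(z[m]),np.polyfit(q[m][:,1],q[m][:,0],1))
                                                        ~~~~~~~~~~^^^^^^^^^^^^^^^^^^^^^^^
TypeError: expected non-empty vector for x
```

The pad is at the bottom of its travel at 19 N. I lift off and move aside.

{"name": "move_arm", "arguments": {
  "moves": "0 0 -6 0; 0 0 -14 0; 0 0 -35 0; 0 0 -65 0; 0 0 -95 0; 20 20 -125 0; 45 55 -145 0; 45 90 -160 0; 45 125 -165 0; 45 155 -165 0"
}}

```text
clock: 14.15
position: [0.4089, 0.1441, 0.2043]
tool_rot: [3.141, 0.003, -2.992]
force: [1.4, 0.4, 0.5]
grip_width: -0.0003
```

{"name": "move_arm", "arguments": {
  "moves": "0 25 0 0; 0 55 0 0; 0 85 0 0; 0 110 0 0; 0 120 0 0; 0 120 0 0; 0 120 0 0; 0 120 0 0; 0 120 0 0; 0 120 0 0"
}}

```text
clock: 14.98
position: [0.3917, 0.2593, 0.2024]
tool_rot: [-3.141, 0.0, -2.994]
force: [0.2, -0.1, -0.3]
grip_width: 0.0001
```

```bash
sed -i 's/z>.118)&(z<.145/z>.098)\&(z<.12/;s/pics\/s5/pics\/s6/' m3.py; python3 m3.py
```

```text
t 15.0333 rig [-163.4  186. ] z 202.4 yaw -0.002 F [-0.3  0.6  0.7] g -0.0001
green 206 [[-38.1 -44.5]
 [-29.8   9. ]
 [ 23.5  44.3]]
handle 114 [-8.2308721  -4.61236946] 0.10660859058453054 [ 0.01925312 -8.14206959]
pad 64 [-118.00717747  -85.77101699]
move [ -45.9 -272.9  112.4] turn -0.002
```

View pics/s6.png

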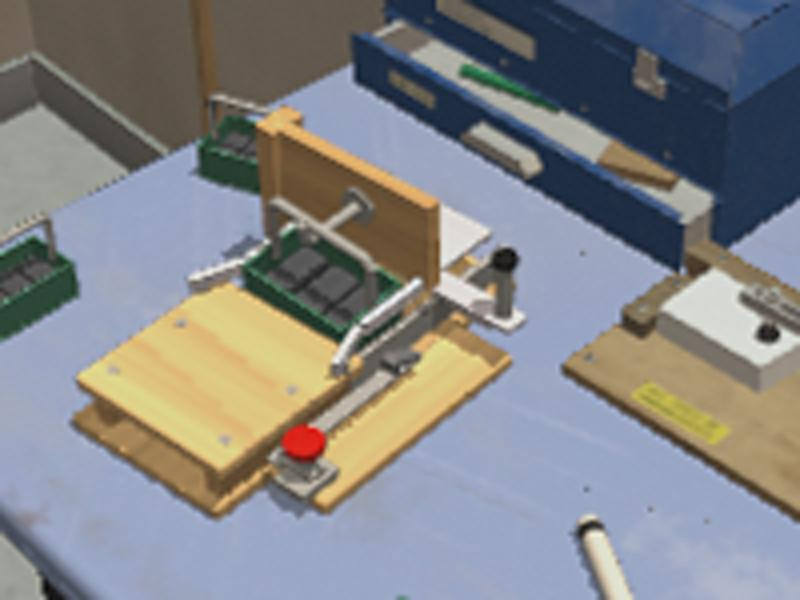

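The picture shows the basket (325,280) hanging on the hook, the plate home (peg at 505,260) and the pad up. I give it time to settle, then check for stillness.

{"name": "move_arm", "arguments": {
  "moves": "0 0 0 0; 0 0 0 0; 0 0 0 0; 0 0 0 0; 0 0 0 0; 0 0 0 0; 0 0 0 0; 0 0 0 0; 0 0 0 0; 0 0 0 0"
}}

```text
clock: 15.87
position: [0.3913, 0.2603, 0.2023]
tool_rot: [-3.142, -0.0, -2.992]
force: [0.5, -0.4, -0.1]
grip_width: -0.0001
```

{"name": "move_arm", "arguments": {
  "moves": "0 0 0 0; 0 0 0 0; 0 0 0 0; 0 0 0 0; 0 0 0 0; 0 0 0 0; 0 0 0 0; 0 0 0 0; 0 0 0 0; 0 0 0 0"
}}

```text
clock: 16.7
position: [0.3914, 0.2603, 0.2023]
tool_rot: [3.142, 0.0, -2.992]
force: [0.3, 0.5, 0.4]
grip_width: 0.0004
```

```bash
cat >> m3.py <<'E'
F=[p["frame"].astype(int)[170:230,230:320]]
for i in range(6): F.append(bot.grab_frame("scene")["frame"].astype(int)[170:230,230:320])
print("diffs",[int((abs(F[i]-F[0]).max(-1)>25).sum()) for i in range(7)])
m=(Z>0)&(z>.098)&(z<.125)&(abs(q[...,0]+8)<10)&(abs(q[...,1])<40)&(abs(q[...,1])>10)
print("bar top z",np.percentile(z[m],[50,90]))
E
python3 m3.py
```

```text
t 16.75 rig [-163.5  186.8] z 202.3 yaw -0.001 F [-0.3 -0.3 -0.5] g -0.0001
green 208 [[-38.3 -45.2]
 [-30.3  10.7]
 [ 23.6  45.6]]
handle 113 [-7.79672348 -4.33683102] 0.10592317240416771 [ 0.01832973 -7.71723055]
pad 64 [-118.00717747  -85.77101699]
move [ -45.8 -273.7  112.3] turn -0.001
diffs [0, 0, 0, 0, 0, 0, 0]
bar top z [0.10699998 0.11195505]
```

Nothing in the image moves over 0.3 s, and the bar top is at 112 mm, as expected for a handle underside at 104 mm. I hand it in.

```bash
python3 -c "
from workcell import bot
print(bot.job_done())"
```

```text
the job is handed in; nothing more can be done
None
```

The sudden-load test is done and handed in at about 17 s of the 50 s allowed. No verdict was reported.

- **What I did:** I drew the plate to its front stop by the peg with the shut fingers and let go. With the caught plate in place, I slid the basket back with two fingers until it met the back plate, backed off clear, and pressed the red pad to the bottom of its travel.
- **Last checks:** The basket hangs by its handle on the hook. The handle bar's top is about 112 mm up, so its underside is near 104 mm, and it sits at rig x about -8 mm. Seven frames over 0.3 s showed no movement. The plate is home, the pad is up, and the gripper is clear of everything with no force on it.
- **Loose things:** I never went near them and the marker looked untouched in the last picture, but I did not measure their positions again.
- **Checks that disagreed:** The camera put the caught peg at x -23 mm where -26 was expected, and the back plate at 33 mm instead of 31 mm. I took both as calibration offset. The peg network also missed once, so I found the peg by its black head instead. A brief 9 N sideways reading while the arm was stopping clear of everything looked like inertia.

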